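Start a wing nut on a glue press stud and run it home

ROBOT

A 6-joint arm with a two-finger parallel gripper is mounted at the origin on a cart in front of the work surface, level with it; the furniture and walls round the work are solid. World frame = base frame: x ahead of the robot, y to its left, z up, the work surface at z = 0. Lengths are in m, angles in degrees, forces in N, time in s.
With the tool pointing down it reaches from about 0.225 to 0.875 m from the base axis. Payload 3.4 kg.
Tool frame: the origin (TCP) lies at the centre of the arm's flange, where the gripper is bolted on; the fingertips stand 173 mm ahead of it and the grasp point (between the pads) lies 155 mm ahead of it; z points along the fingers, y is the line along which they close (so a half turn about z gives the same grasp; the last joint's range is limited). The gripper opens to 85 mm and grips with 20 to 120 N. Pads are 22 mm wide; open, the fingers measure 114 mm over their backs; the gripper's body (76 mm by 85 mm) begins 54 mm behind the grasp point. The pads swing forward as they close: fully open they stand 13 mm farther back than shut.
Start: joints at [56.608, 15.808, 86.224, -0, 77.962, -6.933], TCP at [0.256, 0.515, 0.405] pointing down, gripper open.
Joint ranges: [-165.64, 165.64], [-43.16, 119.46], [12.63, 154.43], [-67.54, 247.53], [6.08, 155.33], [-154.97, 154.97]. Speed limits (degrees/s): [147.25, 147.25, 180, 180, 180, 180].

INTERFACE

Orientations are given as a 3x3 rotation matrix whose columns are the frame's x, y, z axes.
In Python, from bench import env, imaging, sign_off gives the robot as it stands.
- The arm moves only by the shell command python3 -m pendant 'ROWS' [OPENING] [FORCE]. ROWS is JSON, a list of rows, each a list of 6 numbers: the shift along the world's x, y, z in m, then the turn, a rotation vector about the world's x, y, z in degrees. A call has 1 to 8 rows; each row shifts and turns the commanded pose from where the row before left it; what a row does not reach is not made up. A row lasts 1/10 s, in which the tool goes at most 50 mm and 8.59 degrees, less where a joint would pass 70% of its speed; a pose out of reach is approached as far as the arm can. A call with a gripper value outside its range is refused whole. OPENING is the gripper command: -1 is shut, 1 is fully open, values between are in proportion, set as the call begins (- or left out, the last holds). The fingers move at their own pace and stop on an object; FORCE is the grip in N (left out, the last holds). Time passes only in rows, so rows that do not move let the fingers close. It gives the time, the measured TCP pose, the force, the opening and the grip force at its end, in the units of the state.
- env.get_obs(): the state, without advancing time (a new reading comes with each control period).
- imaging.camera(name): name is "side" or "top" or "wrist"; returns a dict with "frame" (480x640x3 uint8, blue, green, red), "vfov" (degrees; the focal length in pixels is half the picture's height over the tangent of half this angle, whatever the lens; pixels are square), "cx", "cy" (the principal point, pixels), "rvec" (rotation vector, rad) and "tvec" (3), from world to camera coordinates, as OpenCV has them. Camera axes: x right, y down, z forward; pixel columns grow to the right and rows downward; lengths in m; the calibration is good to about 2 mm. A picture is of the moment at which its call begins. There is no depth.
- sign_off(): hands the job in; it is judged then, once.
The state is a dict: "time": time; "joint_positions": joint angles; "joint_velocities": joint speeds; "joint_efforts": joint torques, N m; "tcp_pos": TCP position; "eef_rot": TCP orientation; "force": force on the tool from outside, world axes, zero at the start; "wrist_torque": the same for the moment, N m; "grip_width": opening from 0.0 (shut) to 1.0 (fully open); "grip_force": force on a finger pad.
Only numpy, scipy, OpenCV 4.12 (cv2) and the standard library are available. Lean on these libraries where they do the work, as an engineer would, in place of code of your own. Each camera call takes 0.05 s, during which the arm holds its last target. There are 200 camera calls.

TASK

Fetch the wing nut and set it level on the stud of the glue press. The thread's start cannot be told beforehand: turn the nut backward (anticlockwise from above) with a light hand until you feel it drop off the crest, then turn it forward to run it on until the pressure bar lies down on the two carved limbs, and let go. Never force the nut, and leave the other things on the bench undisturbed.

Things in the scene. Friction and masses are not known exactly. Their poses are not given: they have to be found in the camera images.
- wing_nut: loose bare-metal wing nut, about 0.2 kg, standing upright: round hollow hub 48 mm wide, 45 mm high, closed on top, two flat wings above it. Origin: centre of the hub's underside; x along the wings, y across them, z up. Inside the bore's lower edge three small lugs, 120 degrees apart, ride on the thread; the upper bore, 22 mm wide, guides on the stud's pilot
- wings (a point): point on the nut's axis 66 mm above its underside, where to pinch the wings: a flat plate 12 mm thick (along y), 45 to 75 mm above the underside, 36 mm long at its foot, about 60 mm over the tips. Axes as the nut's. Fingertips must stay above 45 mm, the top of the hub
- press: fixed glue press: plywood board 150 x 130 x 18 mm with two carved wooden limbs lying along x, a steel bar across them and an upright threaded stud in the middle. Origin: centre of the board's underside, on the stud's axis; z up. Thread: 32 mm wide, right-handed, three starts, 24 mm lead a turn (15 degrees move the nut 1 mm); clockwise from above runs the nut down
- stud_top (a point): top of the stud on its axis, 88.5 mm above the press origin: a plain pilot 20 mm thick, tapered over its last 3 mm, reaching 24 mm above the thread, on which the nut guides itself (1 mm play). Axes as the press; how the thread starts are turned about the axis is not measured and differs every time
- crown (a point): on the stud's axis, 63.6 mm above the press origin: the nut's underside with its lugs on the thread crest. Set on, it rests on ramps 0 to 4.6 mm below; turned anticlockwise it climbs to here, then, after 120 degrees at most, drops to 6 to 7.5 mm below (18 degrees of play, then a blunt step stops it). Clockwise from a ramp it jams on a step. One time in four it drops in at once
- home (a point): on the stud's axis, 48 mm above the press origin: where the nut's underside is with the bar fully down, about 140 to 165 degrees clockwise from the drop. The nut meets the raised bar 4 mm (60 degrees) above it. End play in the thread 1.3 mm. The nut stays where it is left
- bar (a joint): travel of the steel pressure bar (44 x 130 x 8 mm, across the limbs, stud through its middle) in m: 0 = up on its springs, 4 mm clear of the limbs, top face 52 mm above the press origin; 0.004 = down on the limbs, a hard stop. Springs: about 2 N at first, 7 N at the bottom
- screw_tin: bystander: round open tin of screws, 70 mm across, 22 mm high; origin at its underside
- pliers: bystander: pliers lying flat, 61 x 168 x 13 mm, long way along y; origin at the underside
- tube_white: bystander: white paint tube lying flat, 31 x 110 x 28 mm, long way along y; origin at the underside
- sanding_block: bystander: sanding block, 62 x 112 x 36 mm, long way along y; origin at the underside
There are look-alikes about, which are no part of the job. Of the things shaped like the wing_nut, the metal one is meant.

How it is judged (in metres and radians):
On the way:
1. the nut has dropped off the crest and is caught in the thread, level on the stud, running on (z of wing_nut in the frame of press below 0.055 m and horizontal distance between wing_nut and press below 0.003 m and angle between wing_nut's own z axis and vertical below 0.1 rad), for 0.1 s.
At the end, for the whole second after the job is handed in: The pressure bar is down at least 3 of its 4 mm, held by the nut: the nut's underside is less than 49.5 mm above the press origin, within 3 mm of the stud's axis, level within 0.08 rad, and at rest (value of joint bar above 0.003 m and z of wing_nut in the frame of press below 0.0495 m and horizontal distance between wing_nut and press below 0.003 m and angle between wing_nut's own z axis and vertical below 0.08 rad and linear speed of wing_nut below 0.01 m/s); the robot touches nothing.
It fails at once if the nut is forced: more than 50 N between it and the press (contact force between wing_nut and press above 50 N).
It fails at once if a bystander is pushed more than 15 mm (distance of any of screw_tin, pliers, tube_white, sanding_block from where it was at the start of the episode above 0.015 m).
It also fails if it takes over 72 s, if anything falls off the work surface, if the arm or the gripper's body presses on something with over 40 N, if the wrist force passes 120 N, or if a joint passes its speed limit or range.

## Working session

There is one attempt and no reset: what is moved stays moved. The work goes in short steps, Python scripts to look and compute and a shell command to move; the robot and the scene stay as the last step left them, time stands still between calls to the robot, and variables do not carry over. Pictures are saved under pics/ and viewed, at most 10 in all, crops included, and the job is handed in when it is done.

```bash
ls; mkdir -p pics
cat > h.py <<'E'
import numpy as np, cv2
from bench import env, imaging, sign_off
def shot(n,f):
    c=imaging.camera(n); cv2.imwrite('pics/'+f,c['frame']); return c
def ray(c,u,v):
    f=240/np.tan(np.radians(c['vfov']/2)); R=cv2.Rodrigues(np.array(c['rvec'],float))[0]; t=np.array(c['tvec'],float).ravel()
    return -R.T@t, R.T@np.array([(u-c['cx'])/f,(v-c['cy'])/f,1])
def onz(c,u,v,z):
    o,d=ray(c,u,v); return o+d*(z-o[2])/d[2]
def proj(c,p):
    f=240/np.tan(np.radians(c['vfov']/2)); R=cv2.Rodrigues(np.array(c['rvec'],float))[0]
    q=R@np.array(p,float)+np.array(c['tvec'],float).ravel(); return q[:2]/q[2]*f+[c['cx'],c['cy']]
def cross(c1,p1,c2,p2):
    o1,d1=ray(c1,*p1); o2,d2=ray(c2,*p2)
    s=np.linalg.lstsq(np.c_[d1,-d2],o2-o1,rcond=None)[0]; a=o1+s[0]*d1; b=o2+s[1]*d2
    return (a+b)/2, np.linalg.norm(a-b)
E
python3 - <<'E'
from h import *
import pickle
C={n:shot(n,n+'1.png') for n in('top','side')}
pickle.dump(C,open('c1.pkl','wb'))
for n,c in C.items(): print(n,c['vfov'],ray(c,c['cx'],c['cy']))
E
```

```text
pics
top 44.77762652810457 (array([0.4220823 , 0.03702841, 1.35520168]), array([ 0.09197471,  0.02475098, -0.99545369]))
side 48.78968174004099 (array([-0.01303899,  1.22415352,  0.639305  ]), array([ 0.40862235, -0.8240182 , -0.39245609]))
```

View pics/top1.png

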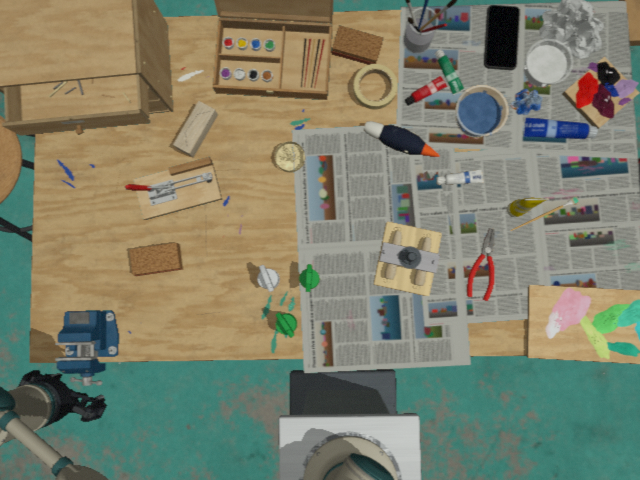

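View pics/side1.png

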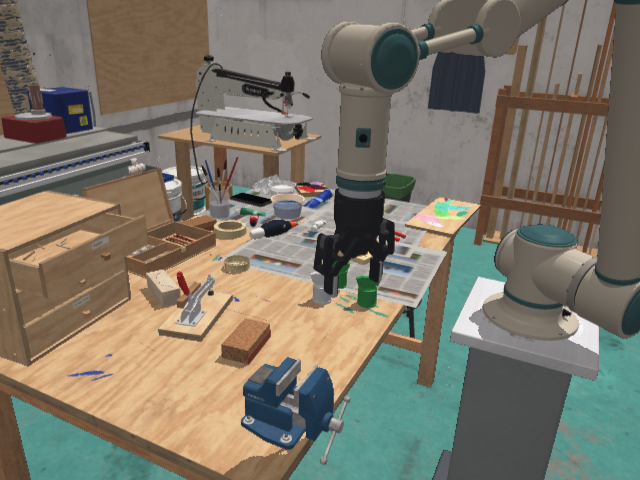

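The top view shows the metal nut at about (267,278), with green look-alikes at (309,277) and (286,324). The press is at (409,257), the pliers at (483,265) and the tube at (460,178). In the side view the gripper hides the nut area.

Run:
```python
from h import *
import pickle
C=pickle.load(open('c1.pkl','rb'));c=C['top'];im=c['frame']
print('nut',onz(c,267,277,.07),'press',onz(c,409,257,.08))
for g in [(309,277),(286,324)]: print('green',onz(c,*g,.07))
a=cv2.resize(im[240:350,245:335],None,fx=5,fy=5,interpolation=cv2.INTER_CUBIC)[:,:400]
b=cv2.resize(im[210:305,365:445],None,fx=5,fy=5,interpolation=cv2.INTER_CUBIC)
a=cv2.resize(im[245:340,250:330],None,fx=5,fy=5,interpolation=cv2.INTER_CUBIC)
cv2.imwrite('pics/crop1.png',np.hstack([a,b]))
w=imaging.camera('wrist'); o,d=ray(w,w['cx'],w['cy']); print('wrist',o,d,w['vfov'])
s=env.get_obs(); print(s['tcp_pos'],s['eef_rot'])
```

```text
nut [0.46644741 0.17425065 0.07      ] press [ 0.50385571 -0.13817089  0.08      ]
green [0.46469268 0.08144559 0.07      ]
green [0.36282513 0.13362547 0.07      ]
wrist [0.18022816 0.55251791 0.37335885] [ 0.29127891 -0.14742738 -0.9452099 ] 62.03453538595922
[0.25612306 0.51462857 0.40401709] [[-8.95234596e-01  4.45594344e-01 -8.36256998e-04]
 [ 4.45595076e-01  8.95233823e-01 -1.19596187e-03]
 [ 2.15731705e-04 -1.44329844e-03 -9.99998935e-01]]
```

View pics/crop1.png

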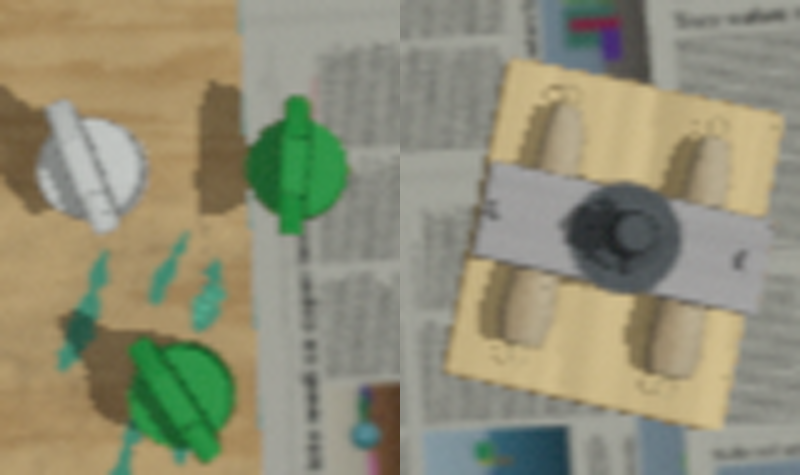

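```bash
python3 -m pendant '[[0.026,-0.042,0,0,0,5.75],[0.026,-0.042,0,0,0,5.75],[0.026,-0.042,0,0,0,5.75],[0.026,-0.042,0,0,0,5.75],[0.026,-0.042,0,0,0,5.75],[0.026,-0.042,0,0,0,5.75],[0.026,-0.042,0,0,0,5.75],[0.026,-0.042,0,0,0,5.75]]' 1
python3 -m pendant '[[0,-0.004,0,0,0,0],[0,0,0,0,0,0],[0,0,0,0,0,0]]'
python3 - <<'E'
from h import *
import pickle
c=shot('wrist','w1.png'); pickle.dump(c,open('w1.pkl','wb')); t=shot('top','t2.png');pickle.dump(t,open('t2.pkl','wb'))
s=env.get_obs(); print(s['tcp_pos'],s['eef_rot'],s['joint_positions'],s['force'])
E
```

```text
time: 0.95
tcp_pos: [0.4647, 0.1769, 0.4047]
eef_rot: [[-0.941, -0.338, -0.0], [-0.338, 0.941, 0.0], [-0.0, 0.0, -1.0]]
force: [1.0, 0.2, -0.8]
grip_width: 1.003
grip_force: 0.0
time: 1.25
tcp_pos: [0.4636, 0.1754, 0.4045]
eef_rot: [[-0.943, -0.334, -0.001], [-0.334, 0.943, 0.001], [0.001, 0.001, -1.0]]
force: [-0.7, 0.1, 1.2]
grip_width: 1.0
grip_force: 0.0
[0.4634339  0.1759778  0.40465598] [[-9.41853361e-01 -3.36023676e-01 -5.79812087e-04]
 [-3.36023984e-01  9.41853264e-01  5.58042659e-04]
 [ 3.58582361e-04  7.20425121e-04 -9.99999676e-01]] [ 1.27303288e+01  8.95260074e+00  9.54250825e+01  3.97487045e-02
  7.56476785e+01 -9.69143447e+01] [-0.20934591 -0.33505121  0.66740626]
```

View pics/w1.png

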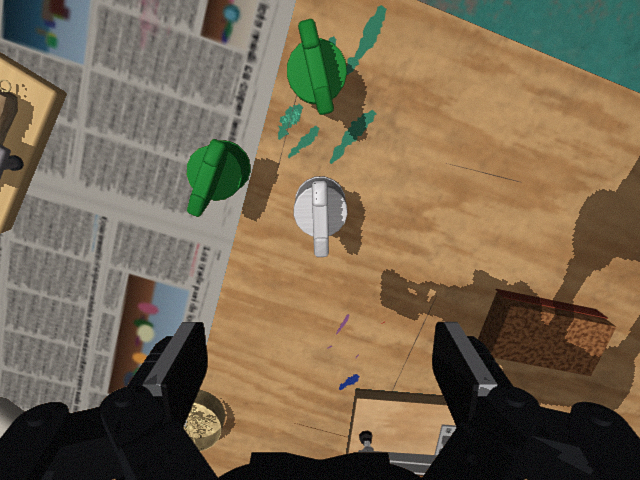

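The wrist view shows the metal nut at about (320,210). Its wing runs from (319,180) to (321,254), nearly square to the closing line. The green look-alike is at (215,175).

Run:
```python
from h import *
import pickle
c=pickle.load(open('w1.pkl','rb')); t=pickle.load(open('t2.pkl','rb')); c1=pickle.load(open('c1.pkl','rb'))['top']
a,b=onz(c,319,180,.075),onz(c,321,254,.075); print(a,b,(a+b)/2,np.linalg.norm(a-b),np.degrees(np.arctan2(*(b-a)[1::-1])))
a,b=onz(c1,262,265.4,.075),onz(c1,271,291,.075); print((a+b)/2,np.linalg.norm(a-b))
print('cam',ray(c,320,217)[0])
# hub bottom: wing mask
h=cv2.cvtColor(c['frame'],cv2.COLOR_BGR2HSV); m=((h[...,1]<40)&(h[...,2]>110)).astype(np.uint8); m[:,:270]=0;m[:,380:]=0;m[:150]=0;m[280:]=0
k,l,st,ce=cv2.connectedComponentsWithStats(m); i=1+st[1:,4].argmax(); print(st[i],ce[i])
m2=((h[...,1]<40)&(h[...,2]>190)).astype(np.uint8)*(l==i); print(cv2.minAreaRect(np.argwhere(m2)[:,::-1].astype(np.float32)))
# press stud in wrist? in top image: dark pixels
g=c1['frame'][235:280,390:430].max(2); m=(g<75).astype(np.uint8); print(cv2.connectedComponentsWithStats(m)[2:])
```

```text
[0.43401383 0.16532059 0.075     ] [0.48950466 0.18663488 0.075     ] [0.46175924 0.17597774 0.075     ] 0.059443513162932136 21.012017950461235
[0.46372193 0.17486863 0.075     ] 0.059792413366548655
cam [0.38378019 0.14753426 0.3739848 ]
[ 294  177   53   80 2510] [319.29840637 213.11075697]
((315.37579345703125, 210.3886260986328), (55.45758819580078, 53.9941291809082), 41.87786865234375)
(array([[   0,    0,   40,   45, 1659],
       [   9,   14,   18,   16,  139],
       [  25,   20,    2,    1,    2]], dtype=int32), array([[19.82760699, 22.03435805],
       [15.50359712, 21.61870504],
       [25.5       , 20.        ]]))
```

```bash
python3 -m pendant '[[-0.001,0,-0.045,0,0,0.6],[0,0,-0.045,0,0,0],[0,0,-0.045,0,0,0],[0,0,-0.03,0,0,0],[0,0,-0.017,0,0,0],[0,0,0,0,0,0],[0,0,0,0,0,0],[0,0,0,0,0,0]]' 0 30
python3 -m pendant '[[0,0,0,0,0,0],[0,0,0,0,0,0],[0,0,0,0,0,0],[0,0,0,0,0,0],[0,0,0,0,0,0],[0,0,0,0,0,0],[0,0,0,0,0,0],[0,0,0,0,0,0]]' -1 30
python3 - <<'E'
from h import *
import pickle
c=shot('wrist','w2.png'); pickle.dump(c,open('w2.pkl','wb'))
E
```

```text
time: 2.15
tcp_pos: [0.4637, 0.1756, 0.224]
eef_rot: [[-0.938, -0.345, 0.003], [-0.345, 0.938, 0.001], [-0.003, -0.0, -1.0]]
force: [-0.4, -0.6, 0.6]
grip_width: 0.501
grip_force: 0.0
time: 2.95
tcp_pos: [0.4635, 0.1749, 0.2236]
eef_rot: [[-0.939, -0.344, 0.001], [-0.344, 0.939, 0.001], [-0.002, 0.0, -1.0]]
force: [-1.2, 1.2, 6.2]
grip_width: 0.129
grip_force: 36.6
```

View pics/w2.png

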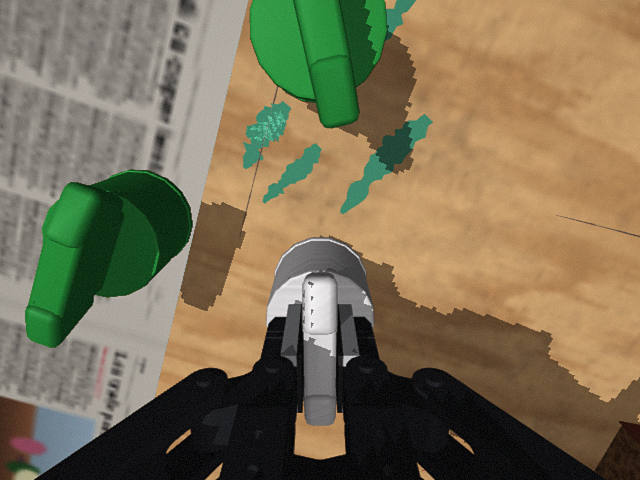

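The nut is gripped: its wing lies between the pads, wing tips at about (320,272) and (320,420), and the look-alikes are untouched. I'll lift it and stop beside the press.

```bash
python3 -m pendant '[[0,0,0.02,0,0,0],[0,0,0.04,0,0,0],[0,0,0.04,0,0,0],[0,0,0.04,0,0,0],[0,0,0.04,0,0,0],[0.002,-0.018,0,0,0,-8.4],[0.002,-0.018,0,0,0,-8.4],[0.002,-0.018,0,0,0,-8.4]]' -1 40
python3 -m pendant '[[0.002,-0.018,0,0,0,-8.4],[0.002,-0.018,0,0,0,-8.4],[0.002,-0.018,0,0,0,-8.4],[0.002,-0.018,0,0,0,-8.4],[0.002,-0.018,0,0,0,-8.4],[0.002,-0.018,0,0,0,-8.4],[0.002,-0.018,0,0,0,-8.4],[0,-0.018,0,0,0,-8.4]]'
python3 -m pendant '[[0,-0.015,0,0,0,-8],[0,0,0,0,0,0],[0,0,0,0,0,0],[0,0,0,0,0,0]]'
python3 - <<'E'
from h import *
import pickle
C={n:shot(n,n+'3.png') for n in('wrist','top')}; pickle.dump(C,open('c3.pkl','wb'))
s=env.get_obs(); print(s['tcp_pos'],s['eef_rot'],s['joint_positions'],s['force'],s['wrist_torque'],s['grip_width'])
E
```

```text
time: 3.8
tcp_pos: [0.4688, 0.1201, 0.4025]
eef_rot: [[-0.996, 0.094, -0.001], [0.094, 0.996, -0.0], [0.001, -0.0, -1.0]]
force: [-0.7, 0.4, -2.3]
grip_width: 0.133
grip_force: 39.5
time: 4.6
tcp_pos: [0.483, -0.0241, 0.402]
eef_rot: [[-0.299, 0.954, -0.001], [0.954, 0.299, 0.0], [0.001, -0.001, -1.0]]
force: [0.5, 1.0, -2.5]
grip_width: 0.133
grip_force: 39.5
time: 5.0
tcp_pos: [0.483, -0.0377, 0.4024]
eef_rot: [[-0.171, 0.985, -0.001], [0.985, 0.171, 0.001], [0.001, -0.001, -1.0]]
force: [-1.1, 0.6, -2.8]
grip_width: 0.13
grip_force: 39.5
[ 0.48309844 -0.03755127  0.40260297] [[-1.71084113e-01  9.85256401e-01 -2.23280439e-04]
 [ 9.85256341e-01  1.71084189e-01  3.79276523e-04]
 [ 4.11884375e-04 -1.55100280e-04 -9.99999903e-01]] [-1.26864439e+01  8.04943308e+00  9.68425565e+01  1.90285292e-02
  7.51252643e+01 -2.25421917e+01] [ 0.58383307  0.30348772 -2.05938674] [ 0.04438434 -0.02131306  0.02040569] 0.13113577954671088
```

View pics/wrist3.png

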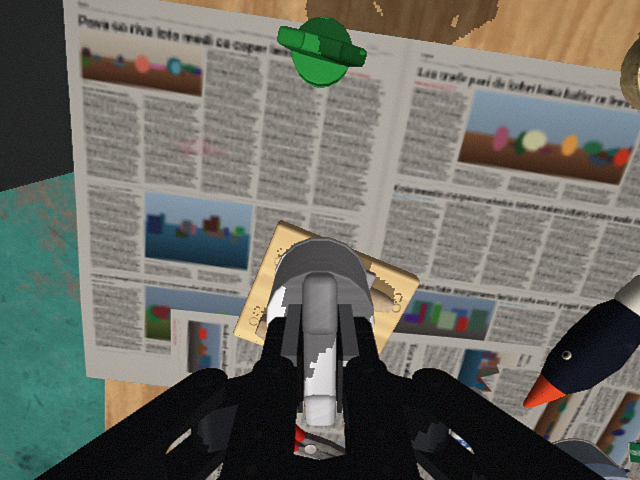

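The nut hides the stud here because the picture's top points back towards +y. Only the board shows, at (330,280), so I'll move to the far side of the press.

```bash
python3 -m pendant '[[0.005,-0.038,0,0,0,0],[0.005,-0.038,0,0,0,0],[0.005,-0.038,0,0,0,0],[0.005,-0.038,0,0,0,0],[0.005,-0.038,0,0,0,0],[0,0,0,0,0,0],[0,0,0,0,0,0],[0,0,0,0,0,0]]'
python3 - <<'E'
from h import *
import pickle
c=shot('wrist','wrist4.png'); pickle.dump(c,open('c4.pkl','wb'))
s=env.get_obs(); print(s['tcp_pos'],proj(c,[.504,-.138,.0885]))
E
```

```text
time: 5.9
tcp_pos: [0.5081, -0.2272, 0.4025]
eef_rot: [[-0.17, 0.985, -0.001], [0.985, 0.17, 0.001], [0.001, -0.0, -1.0]]
force: [-0.0, 0.9, -2.3]
grip_width: 0.131
grip_force: 39.5
[ 0.50810408 -0.22697265  0.40266043] [336.81792182  98.9009985 ]
```

View pics/wrist4.png

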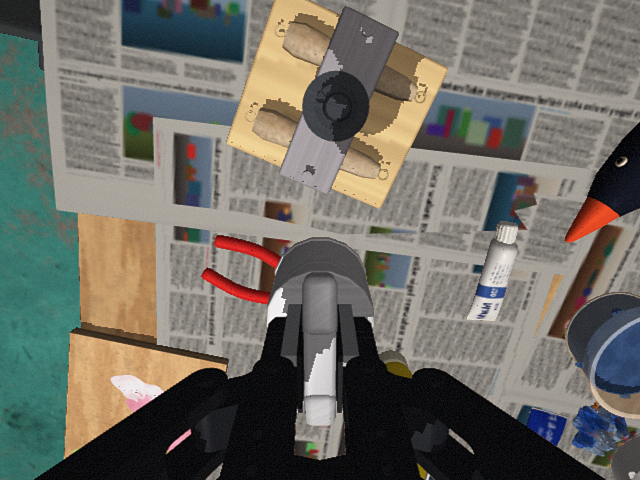

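The press is at (337,105), with the pilot ring at about (338,104) inside the dark stud disc (303–369, 71–141). The pliers are at (250,265) and the tube at (495,270). I'll zoom on the stud and the held wing.

Run:
```python
from h import *
import pickle
c=pickle.load(open('c4.pkl','rb')); im=c['frame']
a=cv2.resize(im[60:150,290:380],(400,400),interpolation=cv2.INTER_CUBIC)
a=cv2.convertScaleAbs(a,alpha=2.2)
b=cv2.resize(im[230:450,220:420],(400,440),interpolation=cv2.INTER_CUBIC)[:400]
cv2.imwrite('pics/z4.png',np.hstack([a,b]))
g=im[60:150,290:380].max(2)
m=(g<95).astype(np.uint8)
cs,_=cv2.findContours(m,cv2.RETR_EXTERNAL,cv2.CHAIN_APPROX_NONE); k=max(cs,key=cv2.contourArea)
print(cv2.minEnclosingCircle(k),cv2.contourArea(k))
```

```text
((59.6173095703125, 41.109249114990234), 48.84696960449219) 4397.0
```

View pics/z4.png

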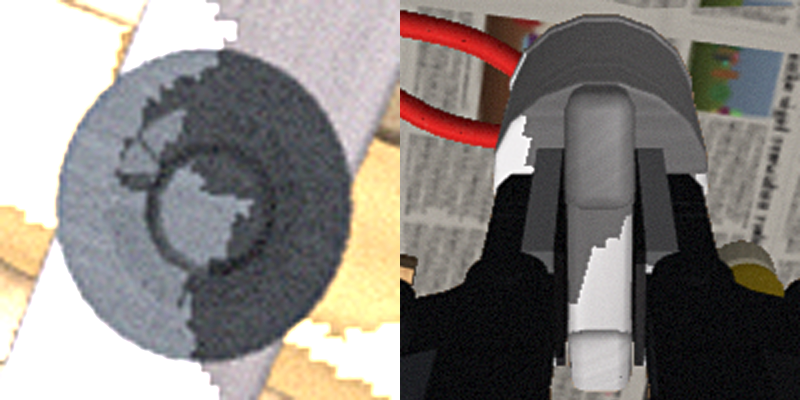

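Run:
```python
from h import *
import pickle
c=pickle.load(open('c4.pkl','rb')); c1=pickle.load(open('c1.pkl','rb'))['top']
T=np.array([.5081,-.22697,.40266]); X=np.array([-.17108,.98525,0]);Y=np.array([.98525,.17108,0])
for z in (.251,.254):
  a,b=onz(c,320.5,273,z),onz(c,320.5,425,z); n=(a+b)/2-T; print(z,np.linalg.norm(a-b),'off x,y',n@X,n@Y)
for z in (.0855,.0885): print('pilot',onz(c,337.2,107.2,z))
for z in (.05,.0645): print('disc',onz(c,336,106.1,z))
# board corners
h=cv2.cvtColor(c['frame'],cv2.COLOR_BGR2HSV)
print('top stud',onz(c1,411.4,256,.0885),'disc',onz(c1,410,257.4,.0645))
# tool point check: camera in tool frame
o=ray(c,0,0)[0]-T; print('cam',o@X,o@Y,o[2])
```

```text
0.251 0.06288524897528072 off x,y 0.0007979198778070875 -3.547520973628768e-05
0.254 0.06132668268063064 off x,y 0.002875131490374352 -3.959773976800614e-05
pilot [ 0.50534372 -0.14311592  0.0855    ]
pilot [ 0.50521894 -0.14312142  0.0885    ]
disc [ 0.50577098 -0.14242445  0.05      ]
disc [ 0.50521515 -0.14247926  0.0645    ]
top stud [ 0.50538089 -0.14226058  0.0885    ] disc [ 0.50392049 -0.1424727   0.0645    ]
cam 0.08460954205841108 -0.00020181162310586008 -0.03061558400472353
```

```bash
python3 -m pendant '[[0,0.04,0,0,0,0],[-0.0026,0.0425,0,0,0,0],[0,0,-0.04,0,0,0],[0,0,-0.037,0,0,0],[0,0,0,0,0,0],[0,0,0,0,0,0],[0,0,0,0,0,0],[0,0,0,0,0,0]]'
python3 - <<'E'
from h import *
import pickle
C={n:shot(n,n+'5.png') for n in('side','wrist')}; pickle.dump(C,open('c5.pkl','wb'))
s=env.get_obs(); print(s['tcp_pos'],s['force'])
c=C['side']; u,v=proj(c,[.5052,-.1427,.095]).astype(int); print(u,v)
a=cv2.resize(c['frame'][v-50:v+50,u-60:u+60],(720,600),interpolation=cv2.INTER_CUBIC); cv2.imwrite('pics/z5.png',a); print(u-60,v-50)
E
```

```text
time: 6.75
tcp_pos: [0.5064, -0.1461, 0.3278]
eef_rot: [[-0.169, 0.986, 0.004], [0.986, 0.169, -0.002], [-0.002, 0.004, -1.0]]
force: [0.5, -0.7, -2.4]
grip_width: 0.135
grip_force: 39.6
[ 0.50604786 -0.14607751  0.32723552] [ 0.41320324 -0.21024496 -2.24880501]
356 221
296 171
```

View pics/z5.png

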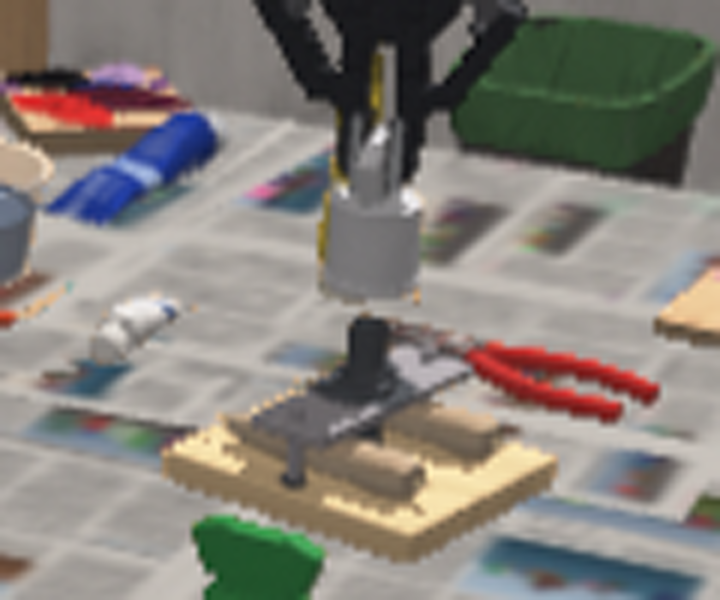

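The side view shows the hub centred at about (373,270) in the crop and the pilot at about (369,350). The nut is roughly 2 mm to the right, so I'll measure it.

Run:
```python
from h import *
import pickle
C=pickle.load(open('c5.pkl','rb')); c=C['side'];g=c['frame'].astype(int)
for v in range(207,236,2): print(v,g[v,346:372].mean(1).astype(int).tolist())
s=np.array([.5052,-.1427,.08]); print(proj(c,s),proj(c,s+[0,0,.03]),proj(c,s+[.001,0,0])-proj(c,s),proj(c,s+[0,.001,0])-proj(c,s))
print(ray(c,357,220)[1])
```

```text
207 [169, 173, 175, 158, 97, 111, 115, 116, 117, 116, 116, 114, 114, 112, 111, 109, 109, 108, 108, 112, 140, 161, 140, 110, 83, 78]
209 [157, 161, 158, 114, 95, 112, 115, 117, 118, 118, 118, 117, 116, 116, 114, 112, 111, 108, 108, 114, 149, 146, 131, 114, 106, 100]
211 [166, 163, 154, 96, 102, 113, 116, 116, 119, 120, 118, 118, 117, 116, 115, 112, 110, 108, 106, 112, 117, 102, 93, 86, 83, 83]
213 [187, 188, 181, 89, 103, 114, 117, 118, 119, 119, 118, 118, 118, 116, 114, 110, 109, 107, 109, 112, 102, 99, 92, 84, 83, 95]
215 [162, 163, 162, 143, 117, 114, 117, 117, 118, 119, 119, 117, 116, 115, 111, 110, 108, 107, 109, 123, 164, 157, 146, 139, 144, 156]
217 [161, 161, 161, 129, 125, 123, 119, 122, 120, 118, 118, 116, 116, 113, 111, 108, 108, 111, 121, 164, 182, 184, 185, 186, 187, 187]
219 [173, 177, 179, 135, 124, 117, 118, 118, 122, 123, 128, 122, 121, 118, 116, 118, 108, 117, 126, 145, 165, 163, 162, 161, 163, 162]
221 [188, 185, 173, 163, 162, 169, 170, 131, 130, 130, 129, 164, 164, 162, 159, 158, 158, 159, 156, 128, 161, 161, 163, 164, 164, 162]
223 [175, 172, 179, 182, 179, 169, 
[... 287 characters left out ...]
46, 44, 52, 70, 69, 76, 85, 103, 118, 124, 115, 121, 136, 168]
229 [141, 140, 137, 134, 131, 133, 140, 141, 46, 47, 47, 46, 45, 44, 79, 155, 184, 183, 181, 157, 129, 128, 120, 73, 76, 77]
231 [135, 129, 118, 110, 103, 99, 101, 79, 47, 48, 48, 47, 44, 48, 81, 134, 170, 180, 181, 177, 128, 132, 166, 182, 182, 181]
233 [186, 178, 176, 129, 124, 86, 72, 44, 46, 49, 50, 51, 52, 60, 54, 63, 124, 170, 178, 182, 182, 182, 184, 182, 176, 163]
235 [138, 90, 65, 52, 53, 51, 51, 50, 49, 48, 49, 50, 57, 83, 78, 66, 86, 93, 99, 139, 171, 154, 108, 100, 115, 145]
[356.48772337 226.44880905] [357.12995617 216.87049089] [-0.31538222 -0.06317006] [-0.1283693   0.10575694]
[ 0.33429263 -0.88211874 -0.34785718]
```

```bash
python3 -m pendant '[[-0.001,0.0012,0,0,0,0],[0,0,-0.008,0,0,0],[0,0,0,0,0,0],[0,0,0,0,0,0]]'
python3 -m pendant '[[0,0,-0.002,0,0,0],[0,0,-0.002,0,0,0],[0,0,-0.002,0,0,0],[0,0,0,0,0,0]]'
```

```text
time: 7.25
tcp_pos: [0.5044, -0.1445, 0.3172]
eef_rot: [[-0.169, 0.986, -0.001], [0.986, 0.169, 0.0], [0.001, -0.001, -1.0]]
force: [0.7, -0.8, -2.8]
grip_width: 0.131
grip_force: 39.6
time: 7.65
tcp_pos: [0.5045, -0.1445, 0.3114]
eef_rot: [[-0.169, 0.986, -0.001], [0.986, 0.169, 0.0], [0.0, -0.001, -1.0]]
force: [-0.3, 1.0, -1.8]
grip_width: 0.129
grip_force: 39.6
```

```bash
python3 -m pendant '[[0,0,-0.001,0,0,0],[0,0,-0.001,0,0,0],[0,0,-0.001,0,0,0],[0,0,0,0,0,0]]'
python3 -m pendant '[[0,0,-0.001,0,0,0],[0,0,-0.001,0,0,0],[0,0,0,0,0,0]]'
python3 -c "
from h import *
s=env.get_obs();print(s['tcp_pos'],s['force'],s['wrist_torque'])"
```

```text
time: 8.05
tcp_pos: [0.5047, -0.1445, 0.3087]
eef_rot: [[-0.169, 0.986, 0.0], [0.986, 0.169, 0.0], [-0.0, 0.0, -1.0]]
force: [-0.1, -0.3, -2.8]
grip_width: 0.13
grip_force: 39.7
time: 8.35
tcp_pos: [0.5049, -0.1444, 0.3068]
eef_rot: [[-0.169, 0.986, 0.001], [0.986, 0.169, 0.0], [0.0, 0.001, -1.0]]
force: [2.2, 2.0, -2.0]
grip_width: 0.133
grip_force: 39.7
[ 0.50491579 -0.14443642  0.30676573] [ 2.17836912  1.99861721 -2.01509087] [ 0.14623694 -0.34443098 -0.02637384]
```

```bash
python3 -m pendant '[[0.0007,0.0006,0,0,0,0],[0,0,-0.001,0,0,0],[0,0,-0.001,0,0,0],[0,0,0,0,0,0]]'
python3 -m pendant '[[0,0,-0.001,0,0,0],[0,0,-0.001,0,0,0],[0,0,0,0,0,0]]'
python3 -c "
from h import *
s=env.get_obs();print(s['tcp_pos'],s['force'],s['wrist_torque'])"
```

```text
time: 8.75
tcp_pos: [0.5053, -0.1439, 0.3045]
eef_rot: [[-0.169, 0.986, -0.0], [0.986, 0.169, 0.0], [0.0, -0.0, -1.0]]
force: [0.0, 1.0, -2.6]
grip_width: 0.129
grip_force: 39.7
time: 9.05
tcp_pos: [0.5053, -0.1439, 0.3026]
eef_rot: [[-0.169, 0.986, -0.0], [0.986, 0.169, 0.0], [0.0, -0.0, -1.0]]
force: [0.4, 0.0, -2.3]
grip_width: 0.13
grip_force: 39.7
[ 0.50528127 -0.14392158  0.30255375] [ 0.39592333  0.00817743 -2.29591253] [ 0.05257924 -0.15004262  0.00844504]
```

```bash
python3 -m pendant '[[0,0,-0.0015,0,0,0],[0,0,-0.0015,0,0,0],[0,0,-0.0015,0,0,0],[0,0,0,0,0,0]]'
python3 -m pendant '[[0,0,-0.0015,0,0,0],[0,0,-0.0015,0,0,0],[0,0,-0.0015,0,0,0],[0,0,0,0,0,0]]'
python3 -m pendant '[[0,0,-0.0015,0,0,0],[0,0,-0.0015,0,0,0],[0,0,0,0,0,0]]'
```

```text
time: 9.45
tcp_pos: [0.5053, -0.1439, 0.298]
eef_rot: [[-0.169, 0.986, -0.0], [0.986, 0.169, 0.0], [0.0, -0.0, -1.0]]
force: [0.7, -0.5, -2.3]
grip_width: 0.13
grip_force: 39.7
time: 9.85
tcp_pos: [0.5053, -0.1439, 0.2935]
eef_rot: [[-0.169, 0.986, -0.0], [0.986, 0.169, 0.0], [0.0, -0.0, -1.0]]
force: [-0.8, -0.1, -2.8]
grip_width: 0.129
grip_force: 39.7
time: 10.15
tcp_pos: [0.5052, -0.1437, 0.2904]
eef_rot: [[-0.169, 0.986, -0.001], [0.986, 0.169, 0.001], [0.001, -0.0, -1.0]]
force: [0.7, 0.6, -1.6]
grip_width: 0.133
grip_force: 39.7
```

```bash
for i in 1 2; do python3 -m pendant '[[0,0,-0.0008,0,0,0],[0,0,-0.0008,0,0,0],[0,0,0,0,0,0]]' | grep -E 'tcp|force'; done
```

```text
tcp_pos: [0.5051, -0.1436, 0.289]
force: [0.1, 2.3, -1.6]
grip_force: 39.8
tcp_pos: [0.5052, -0.1436, 0.2874]
force: [0.5, 3.5, -1.9]
grip_force: 39.9
```

```bash
python3 -m pendant '[[0,0.0008,0,0,0,0],[0,0,0,0,0,0]]' | grep -E 'tcp|force';  for i in 1 2; do python3 -m pendant '[[0,0,-0.0008,0,0,0],[0,0,0,0,0,0]]' | grep -E 'tcp|force'; done
```

```text
tcp_pos: [0.5052, -0.1432, 0.2874]
force: [-1.0, 2.0, -2.1]
grip_force: 39.8
tcp_pos: [0.5053, -0.1432, 0.2867]
force: [-0.5, 2.4, -1.5]
grip_force: 39.7
tcp_pos: [0.5054, -0.1432, 0.2859]
force: [-0.2, 1.2, -2.1]
grip_force: 39.7
```

```bash
for i in 1 2 3 4; do python3 -m pendant '[[0,0,-0.0007,0,0,0],[0,0,0,0,0,0]]' | grep -E 'tcp|^force'; done
```

```text
tcp_pos: [0.5054, -0.1432, 0.2852]
force: [0.3, 1.8, -1.9]
tcp_pos: [0.5053, -0.1431, 0.2845]
force: [-0.4, 0.9, -1.0]
tcp_pos: [0.5053, -0.1431, 0.2837]
force: [-0.3, 2.1, -1.3]
tcp_pos: [0.5052, -0.143, 0.283]
force: [-0.4, 1.5, -1.0]
```

```bash
for i in 1 2 3; do python3 -m pendant '[[0,0,-0.0007,0,0,0],[0,0,0,0,0,0]]' | grep -E 'tcp|^force'; done
```

```text
tcp_pos: [0.5052, -0.1431, 0.2823]
force: [0.0, 1.3, -0.4]
tcp_pos: [0.5053, -0.1432, 0.2814]
force: [1.1, 1.5, -2.8]
tcp_pos: [0.5054, -0.1432, 0.2809]
force: [-0.5, 1.4, -2.6]
```

```bash
for i in 1 2 3 4; do python3 -m pendant '[[0,0,-0.0006,0,0,0],[0,0,0,0,0,0]]' | grep -E 'tcp|^force'; done
```

```text
tcp_pos: [0.5053, -0.1432, 0.2806]
force: [-0.6, 1.1, -1.0]
tcp_pos: [0.5054, -0.1432, 0.2804]
force: [-1.5, 2.3, 3.7]
tcp_pos: [0.5054, -0.1431, 0.2803]
force: [-1.2, 1.6, 7.2]
tcp_pos: [0.5054, -0.1431, 0.2802]
force: [-2.5, 2.4, 10.5]
```

```bash
python3 -m pendant '[[0,0,0.0015,0,0,0],[0,0,0,0,0,0]]' | grep -E 'tcp|^force'; for i in 1 2; do python3 -m pendant '[[0,0,-0.00027,0,0,-4],[0,0,-0.00027,0,0,-4],[0,0,0,0,0,0]]' | grep -E 'tcp|rot|^force'; python3 -c "
from h import *
s=env.get_obs();print(s['tcp_pos'],s['force'],s['wrist_torque'])"; done
```

```text
tcp_pos: [0.5054, -0.1432, 0.2804]
force: [-1.0, 1.7, 4.8]
tcp_pos: [0.5053, -0.1431, 0.2798]
eef_rot: [[-0.031, 1.0, 0.0], [1.0, 0.031, -0.0], [-0.0, 0.0, -1.0]]
force: [-1.6, 1.8, 5.7]
[ 0.50529469 -0.14311041  0.27984049] [-1.57877273  1.79463495  5.72882753] [ 0.44229563  0.3990386  -0.02656361]
tcp_pos: [0.5053, -0.1431, 0.2793]
eef_rot: [[0.108, 0.994, 0.0], [0.994, -0.108, -0.0], [-0.0, 0.0, -1.0]]
force: [-2.3, 2.9, 5.1]
[ 0.50527591 -0.14310558  0.27928616] [-2.27922331  2.89108281  5.05998738] [0.46933081 0.42468844 0.0209915 ]
```

```bash
cat > f.py <<'E'
from h import *
s=env.get_obs();print(s['time'],s['tcp_pos'].round(4),'F',s['force'].round(1),'M',s['wrist_torque'].round(2),'yang',np.degrees(np.arctan2(s['eef_rot'][1][1],s['eef_rot'][0][1])).round(1),'J6',round(s['joint_positions'][5],1),s['grip_width'])
E
python3 -m pendant '[[-0.0005,0.0007,0,0,0,0],[-0.0001,0.0001,-0.00045,0,0,-7],[-0.0001,0.0001,-0.00045,0,0,-7],[0,0,0,0,0,0]]' >/dev/null; python3 f.py
python3 -m pendant '[[-0.0001,0.0001,-0.00047,0,0,-7],[-0.0001,0.0001,-0.00047,0,0,-7],[-0.0001,0.0001,-0.00047,0,0,-7],[0,0,0,0,0,0]]' >/dev/null; python3 f.py
```

```text
14.75 [ 0.505  -0.1425  0.2784] F [-0.7  1.1  3.5] M [0.12 0.15 0.08] yang -20.2 J6 -3.2 0.12725764912918833
15.15 [ 0.5049 -0.1422  0.277 ] F [0.2 1.1 2.7] M [ 0.11 -0.16 -0.05] yang -41.1 J6 17.8 0.13079778840082462
```

```bash
python3 -m pendant '[[-0.0001,0.0001,-0.00047,0,0,-7],[-0.0001,0.0001,-0.00047,0,0,-7],[-0.0001,0.00015,-0.00047,0,0,-7],[0,0,0,0,0,0]]' >/dev/null; python3 f.py
python3 -m pendant '[[-0.0001,0.00015,-0.00047,0,0,-7],[0,0.0002,-0.00047,0,0,-7],[0,0.0002,-0.00047,0,0,-7],[0,0,0,0,0,0]]' >/dev/null; python3 f.py
```

```text
15.55 [ 0.5049 -0.142   0.2756] F [ 2.4 -0.7  2.5] M [ 0.01 -0.38 -0.07] yang -62.0 J6 38.7 0.134385714766988
15.95 [ 0.505  -0.1417  0.2743] F [ 2.8 -2.7  1.8] M [-0.31 -0.63 -0.08] yang -83.0 J6 59.7 0.13256852058233826
```

```bash
python3 -m pendant '[[0.0006,-0.0005,0,0,0,0],[0,0,-0.0004,0,0,-6],[0,0,-0.0004,0,0,-6],[0,0,0,0,0,0]]' >/dev/null; python3 f.py
python3 -m pendant '[[0,0,-0.00034,0,0,-5],[0,0,-0.00034,0,0,-5],[0,0,0,0,0,0]]' >/dev/null; python3 f.py
python3 -m pendant '[[0,0,-0.00034,0,0,-5],[0,0,0,0,0,0]]' >/dev/null; python3 f.py
```

```text
16.35 [ 0.5053 -0.142   0.2736] F [ 3.1 -3.   2.9] M [-0.34 -0.67 -0.03] yang -95.0 J6 71.8 0.1308132707923022
16.65 [ 0.5053 -0.1421  0.2729] F [ 3.8 -2.1  3.4] M [-0.52 -0.78 -0.09] yang -105.0 J6 81.7 0.1342373366631275
16.85 [ 0.5053 -0.1421  0.2726] F [ 4.1 -3.7  3.2] M [-0.51 -0.8  -0.07] yang -110.0 J6 86.7 0.132353669658141
```

```bash
python3 -m pendant '[[0.0008,-0.0007,0,0,0,0],[0,0,-0.00034,0,0,-5],[0,0,0,0,0,0]]' >/dev/null; python3 f.py
for i in 1 2 3; do python3 -m pendant '[[0,0,-0.0003,0,0,-4.5],[0,0,0,0,0,0]]' >/dev/null; python3 f.py; done
```

```text
17.15 [ 0.5057 -0.1424  0.2722] F [ 2.2 -2.3  4.5] M [-0.36 -0.62 -0.04] yang -115.1 J6 91.8 0.1362755524700058
17.35 [ 0.5057 -0.1425  0.2719] F [ 2.9 -2.9  5.2] M [-0.35 -0.58 -0.03] yang -119.6 J6 96.3 0.12900217778820303
17.55 [ 0.5057 -0.1425  0.2717] F [ 2.8 -3.1  6.1] M [-0.3  -0.64 -0.05] yang -124.1 J6 100.8 0.13111501962086133
17.75 [ 0.5058 -0.1425  0.2716] F [ 2.7 -2.8  7. ] M [-0.28 -0.57 -0.07] yang -128.6 J6 105.3 0.13103036771806623
```

```bash
python3 -m pendant '[[0.0006,-0.0006,0.0008,0,0,0],[0,0,0,0,0,0]]' >/dev/null; python3 f.py
for i in 1 2 3; do python3 -m pendant '[[0,0,-0.0002,0,0,-3],[0,0,0,0,0,0]]' >/dev/null; python3 f.py;python3 -m pendant '[[0,0,0,0,0,0]]' >/dev/null; python3 f.py; done
```

```text
17.95 [ 0.506  -0.1428  0.2716] F [ 3.7 -0.4  3.6] M [-0.24 -0.63  0.03] yang -128.6 J6 105.3 0.13331372003604186
18.15 [ 0.506  -0.1428  0.2715] F [ 3.2 -2.3  4.1] M [-0.17 -0.62 -0.01] yang -131.7 J6 108.3 0.13433014550564562
18.25 [ 0.506  -0.1428  0.2716] F [ 3.4 -0.7  3.6] M [-0.17 -0.67 -0.06] yang -131.7 J6 108.3 0.13122832245786076
18.45 [ 0.506  -0.1428  0.2715] F [ 2.5 -1.4  5.6] M [-0.18 -0.64 -0.02] yang -134.7 J6 111.4 0.1310180613029194
18.55 [ 0.506  -0.1429  0.2715] F [ 2.3 -1.6  4.8] M [-0.15 -0.59 -0.03] yang -134.7 J6 111.3 0.13267239794158814
18.75 [ 0.506  -0.1429  0.2715] F [ 2.9 -2.2  6.4] M [-0.18 -0.56 -0.03] yang -137.7 J6 114.4 0.1321979595003265
18.85 [ 0.506  -0.1429  0.2715] F [ 3.6 -2.4  5.2] M [-0.19 -0.55 -0.04] yang -137.7 J6 114.3 0.13374363380987922
```

```bash
python3 -m pendant '[[0,0,0.001,0,0,0],[0,0,0,0,0,0]]' >/dev/null; python3 f.py
for i in 1 2 3 4; do python3 -m pendant '[[0,0,0,0,0,-2.5],[0,0,0,0,0,0]]' >/dev/null; python3 f.py; done
```

```text
19.05 [ 0.506  -0.1429  0.2715] F [ 3.8 -2.7 -0.1] M [-0.32 -0.84  0.01] yang -137.7 J6 114.3 0.13278650909201814
19.25 [ 0.5061 -0.1429  0.2715] F [ 5.  -2.9 -0.3] M [-0.35 -0.92  0.07] yang -140.2 J6 116.9 0.1328254342307681
19.45 [ 0.5061 -0.1431  0.2715] F [ 4.1 -2.5 -0.5] M [-0.41 -0.96  0.08] yang -142.7 J6 119.4 0.1309028033674806
19.65 [ 0.5062 -0.1432  0.2714] F [ 4.7 -4.  -0.8] M [-0.49 -1.    0.16] yang -145.2 J6 121.8 0.13125986555234687
19.85 [ 0.5062 -0.1434  0.2714] F [ 5.  -4.4 -1.6] M [-0.54 -1.    0.25] yang -147.7 J6 124.3 0.13112262121050405
```

```bash
python3 -m pendant '[[0,0,0,0,0,1],[0,0,0,0,0,0]]' >/dev/null; python3 f.py
python3 -m pendant '[[0,0,0,0,0,0],[0,0,0,0,0,0],[0,0,0,0,0,0],[0,0,0,0,0,0],[0,0,0,0,0,0]]' -0.2 20 >/dev/null; python3 f.py
python3 -m pendant '[[0,0,0.02,0,0,0],[0,0,0.04,0,0,0],[0,0,0.04,0,0,0],[0,0,0.04,0,0,0],[0.004,-0.03,0.03,0,0,0],[-0.02,-0.04,0.02,0,0,0],[0,0,0,0,0,0],[0,0,0,0,0,0]]' >/dev/null; python3 f.py
python3 - <<'E'
from h import *
c=shot('side','s9.png'); w=shot('wrist','w9.png')
a=cv2.resize(c['frame'][180:265,300:415],(690,510),interpolation=cv2.INTER_CUBIC); b=cv2.resize(w['frame'],(110,82))
cv2.imwrite('pics/z9.png',a)
E
```

```text
20.05 [ 0.5062 -0.1433  0.2714] F [ 5.7 -4.6 -1.8] M [-0.54 -0.95 -0.01] yang -146.7 J6 123.3 0.13580729785710938
20.55 [ 0.5056 -0.1426  0.2719] F [-1.   0.3  0.6] M [ 0.05  0.04 -0.02] yang -146.7 J6 123.4 0.39768315518843905
21.35 [ 0.4894 -0.2133  0.4623] F [-0.2  0.2 -0.4] M [0.02 0.04 0.  ] yang -146.9 J6 115.8 0.3985696366754217
```

View pics/z9.png

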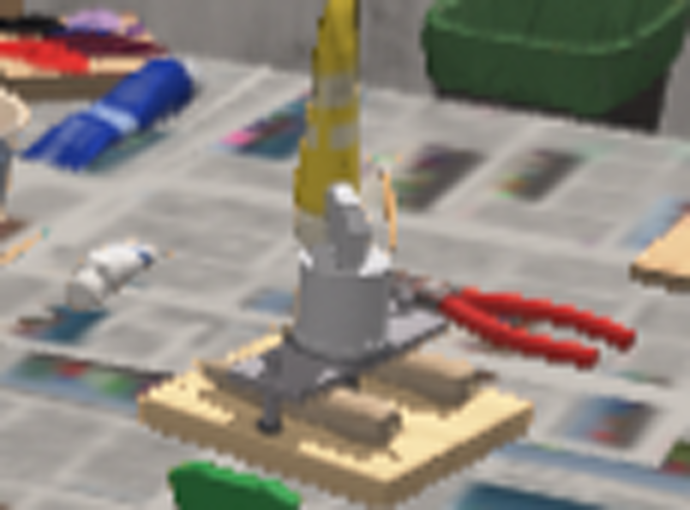

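The side view shows the nut standing level at (340,300) with its underside on the bar. The bar lies on the limbs, the gripper is clear, and the pliers and tube are in place.

```bash
python3 -c "
from bench import sign_off
print(sign_off())"
```

```text
the job is handed in; nothing more can be done
None
```

The wing nut is on the stud and run down until it went tight, with the bar down on the limbs in the last side view; I then let go and handed the job in at about 21 s, but no verdict came back. It dropped into the thread as soon as I set it on, so no backward turn was needed.

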